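Index the length stop one hole along

TASK

Press the nozzle cap of the small fixed spray can right down and let it spring back up, to lubricate the lock of the stop rail. Then pull the black plunger knob up until its pin is clear, slide the tube section along the rail, away from the spray can, to the very next hole, and let the pin go fully home there. Finish while still holding the knob, with the pin home, and leave the loose things round about where they are.

Things in the scene. Friction and masses are not known exactly. Their poses are not given: they have to be found in the camera images.
- stop_rail: Fixed stop rail: steel bar 30 mm wide (x), 10 mm thick, its top at z = 45 mm, on two grey feet (80 x 30 mm, 52 mm high) at y = +-118 mm. Origin: centre of the underside, on the worktop; y runs along the rail, +y towards the spray can. Four 11 mm holes at y = +60, +20, -20, -60 mm; the section starts locked in the one at +60, the next is at +20.
- next_hole (a point): Centre of the mouth of the next hole (the one at y = +20 mm) on the top face of the bar, 45 mm above the worktop. The same axes as the rail.
- section (a joint): How far (m) the tube section has slid along the rail to its -y, away from the can: 0 first hole, 0.040 next hole, then 0.080, 0.120. About 2 N of friction; blocked while the pin is in a hole (1.5 mm play each way).
- plunger (a joint): How far (m) the plunger is pulled up: 0 fully home in a hole, 0.016 fully up. The round-ended 8 mm pin reaches 10 mm into the bar, so it is clear above 0.010. A spring pulls it down with 6 N at home, 11 N fully up; let go between holes, the pin rides on the bar at 0.010 and drops into the hole it meets.
- knob_top (a point): Centre of the top face of the plunger's black knob, 102 mm above the worktop when home. The knob is a fluted upright cylinder 24 mm across, from 25 mm below this point up to it. It is on the pin's axis and moves up with the plunger and along with the section. The same axes as the rail.
- spray_can: Small plain aluminium spray can, 50 mm across, in a round grey holder (72 mm across at its foot) screwed to the worktop. Origin: centre of the underside on the worktop. The orifice looks to its -y, roughly to the lock. The can itself ends 110 mm above the worktop.
- nozzle (a joint): How far (m) the can's nozzle cap is pressed down: 0 up, 0.006 right down. A spring pushes it up with 1.7 N at the top and 5 N right down.
- nozzle_top (a point): Centre of the top face of the white nozzle cap, 20 mm across (17 mm flat on top), 126 mm above the worktop when up.
- brass_mould: Loose brass ring mould with three posts, 62 mm across, 60 mm high; to be left alone. Origin: centre of the underside.
- steel_ring: Loose hollow steel ring, 50 mm across, 42 mm high; to be left alone. Origin: centre of the underside.
- timer: Loose cream laboratory timer, 62 x 62 x 20 mm; to be left alone. Origin: centre of the underside.
- cal_weight: Loose calibration weight with a head, 30 mm across, 42 mm high; to be left alone. Origin: centre of the underside.
- section_top (a point): Centre of the top face of the aluminium tube section (46 mm wide, 60 mm long), 54 mm above the worktop, on the pin's axis. A dark steel barrel 26 mm across, then 21 mm, rises from it to 74 mm. A steel stop plate as high as the section juts out on its +x side to 84 mm from the axis and travels with it.

How it is judged:
By the outcome, as a careful person would: the job done as asked, in the order asked, and still so for the second after the job is handed in, while the arm keeps its last pose, push and grip.
It also fails if it takes over 43 s, if anything falls off the work surface, if the arm or the gripper's body presses on something with over 40 N, if the wrist force passes 120 N, or if a joint passes its speed limit or range.

ROBOT

A 6-joint arm with a two-finger parallel gripper is mounted at the origin on a cart in front of the work surface, level with it; the furniture and walls round the work are solid. World frame = base frame: x ahead of the robot, y to its left, z up, the work surface at z = 0. Lengths are in m, angles in degrees, forces in N, time in s.
With the tool pointing down it reaches from about 0.375 to 0.9 m from the base axis. Payload 3.1 kg.
Tool frame: the origin (TCP) lies at the very end of the fingers, on their centre line; the grasp point (between the pads) lies 19 mm behind it; z points along the fingers, y is the line along which they close (so a half turn about z gives the same grasp; the last joint's range is limited). The gripper opens to 87 mm and grips with 3 to 60 N. Pads are 19 mm wide; open, the fingers measure 117 mm over their backs; the gripper's body (75 mm by 190 mm) begins 51 mm behind the grasp point.
Start: joints at [64.544, 30.224, 82.088, -0, 67.689, -10.227], TCP at [0.164, 0.603, 0.193] pointing down, gripper open.
Joint ranges: [-176.69, 176.69], [-43.24, 126.21], [12.49, 139.97], [-82, 262], [0, 151.66], [-163.58, 163.58]. Speed limits (degrees/s): [159.86, 159.86, 180, 180, 180, 180].

INTERFACE

Orientations are given as a 3x3 rotation matrix whose columns are the frame's x, y, z axes.
In Python, from rig import bot, imaging gives the robot as it stands.
- The arm moves only by the tool drive_tool, never from a script. Its argument "deltas" is text: rows parted by semicolons, each of 5 numbers parted by spaces: the finger opening in mm, from 0 to 87, then the shift along the world's x, y, z in mm, then the turn about the world's z in rad. In form: jaw dx dy dz twist; .... A call has 1 to 12 rows; each row is the pose to reach, as a shift and turn from the pose commanded when the call began; what a row does not reach only later rows make up. A row lasts 1/10 s, in which the tool goes at most 50 mm and 8.59 degrees, less where a joint would pass 70% of its speed; a pose out of reach is approached as far as the arm can. A call with a gripper value outside its range is refused whole. The fingers move at their own pace and stop on an object; the grip force is fixed at half the most. Time passes only in rows, so rows that repeat a pose let the fingers close. It gives the time, the measured TCP pose, the force, the opening and the grip force at its end, in the units of the state.
- bot.read_state(): the state, without advancing time (a new reading comes with each control period).
- imaging.capture(name): name is "scene" or "side" or "wrist"; returns the picture (420x560x3 uint8, red, green, blue); there is no depth.
- imaging.camera_model(name): a dict with "fx", "fy", "cx", "cy" (pixels), "T" (4x4, takes a point from camera to world coordinates). Camera axes: x right, y down, z forward; pixel columns grow to the right and rows downward; lengths in m; the calibration is good to about 2 mm. A picture is of the moment at which its call begins: read the wrist's pose just before it. camera_model takes no time and is no camera call; for the wrist camera it gives the pose at the moment of the call.
- bot.hand_in(): hands the job in; it is judged then, once.
The state is a dict: "time_s": time; "joint_positions": joint angles; "qvel": joint speeds; "tau": joint torques, N m; "position": TCP position; "tcp_rot": TCP orientation; "force": force on the tool from outside, world axes, zero at the start; "moment": the same for the moment, N m; "opening": opening from 0.0 (shut) to 1.0 (fully open); "grasp_force": force on a finger pad.
Only numpy, scipy, OpenCV 4.12 (cv2) and the standard library are available. Lean on these libraries where they do the work, as an engineer would, in place of code of your own. Each camera call takes 0.05 s, during which the arm holds its last target. There are 200 camera calls.

## Working session

There is one attempt and no reset: what is moved stays moved. The work goes in short steps, Python scripts to look and compute and a tool call to move; the robot and the scene stay as the last step left them, time stands still between calls to the robot, and variables do not carry over. Pictures are saved under pics/ and viewed, at most 10 in all, crops included, and the job is handed in when it is done.

Besides the shell and the picture viewer there is one more tool, called after "Call:" as name(argument=value, ...) on one line, values as JSON. drive_tool: Moves the arm, as the interface text tells. Its arguments: {"type":"object","properties":{"deltas":{"type":"string"}},"required":["deltas"]}

```bash
mkdir -p pics; python3 - <<'E'
from rig import bot, imaging
import cv2, numpy as np
s=bot.read_state(); print(s['time_s'],s['position'],np.round(s['tcp_rot'],3).tolist(),s['opening'])
for n in ['scene','side','wrist']:
    im=imaging.capture(n); cv2.imwrite(f'pics/{n}0.png',im[:,:,::-1])
    m=imaging.camera_model(n); print(n,m['fx'],m['cx'],m['cy'],np.round(m['T'],3).tolist())
E
```

```text
0.0 [0.16379665 0.60233142 0.19195849] [[-0.965, 0.263, -0.001], [0.263, 0.965, -0.002], [0.0, -0.002, -1.0]] 1.0059253864493074
scene 473.53728548554415 283.0252181940989 204.9339836084253 [[0.624, -0.493, 0.606, -0.212], [-0.781, -0.4, 0.48, -0.513], [0.006, -0.773, -0.635, 0.816], [0.0, 0.0, 0.0, 1.0]]
side 406.38305339937443 281.5153639906315 210.94119786910136 [[0.876, -0.181, 0.448, 0.091], [-0.482, -0.378, 0.79, -0.721], [0.026, -0.908, -0.419, 0.489], [0.0, 0.0, 0.0, 1.0]]
wrist 357.3411144051979 274.7951944741876 207.62826438802358 [[0.263, 0.927, 0.269, 0.09], [0.965, -0.252, -0.074, 0.624], [-0.001, 0.279, -0.96, 0.384], [0.0, 0.0, 0.0, 1.0]]
```

View pics/scene0.png

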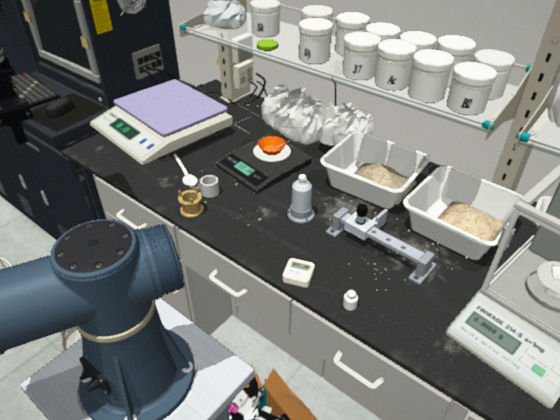

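View pics/side0.png

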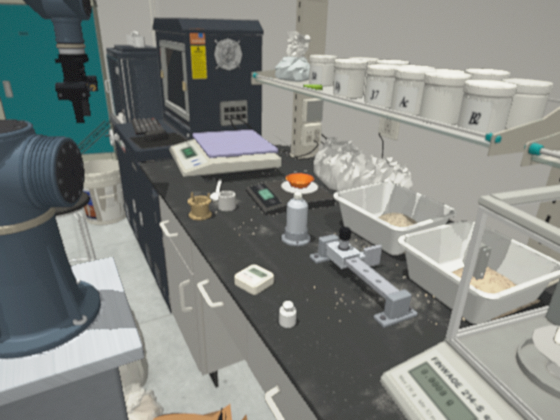

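The scene view shows the nozzle at about (302,178), the knob at (362,208) and the rail running to (425,265). In the side view the nozzle is at about (297,196) and the knob at (344,230). I'll zoom in on both.

```bash
python3 - <<'E'
import cv2, numpy as np
a=cv2.imread('pics/scene0.png')[165:290,280:445]; b=cv2.imread('pics/side0.png')[185:325,275:425]
a=cv2.resize(a,None,fx=4,fy=4,interpolation=2)[:500,:660]; b=cv2.resize(b,None,fx=4,fy=4,interpolation=2)
cv2.imwrite('pics/ca.png',a); cv2.imwrite('pics/cb.png',b)
E
```

```text
(no output)
```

View pics/ca.png

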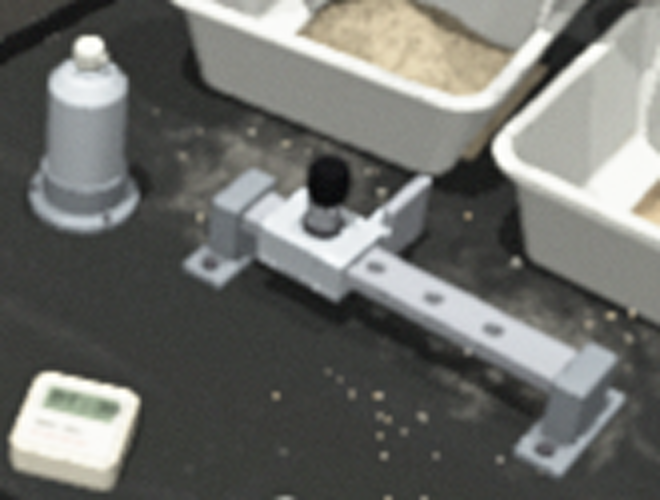

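View pics/cb.png

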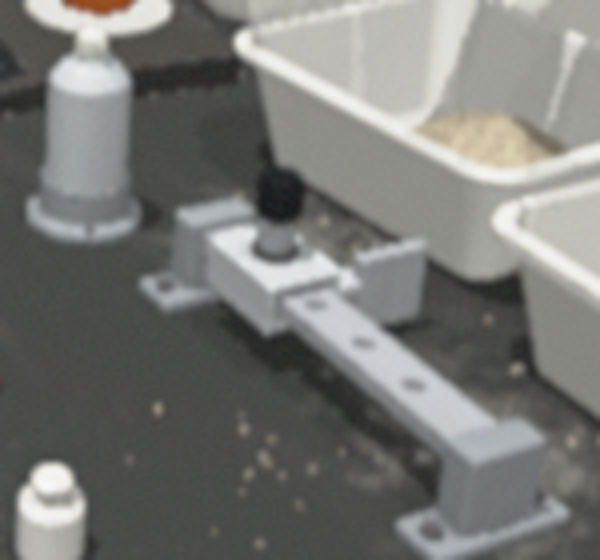

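Both crops are clear. At the original scale the nozzle top is at scene (302.5,175.8) and side (298,194), and the knob top at scene (362.2,205.7) and side (345.2,228.8). The three free holes are visible in both views.

```bash
cat > h.py <<'E'
from rig import bot, imaging
import cv2, numpy as np
def P(m):
    K=np.array([[m['fx'],0,m['cx']],[0,m['fy'],m['cy']],[0,0,1]]); return K@np.linalg.inv(m['T'])[:3]
def tri(ma,a,mb,b):
    X=cv2.triangulatePoints(P(ma),P(mb),np.float64(a).reshape(2,1),np.float64(b).reshape(2,1)); return (X[:3]/X[3]).ravel()
def ray(m,p,z):
    T=np.array(m['T']); d=T[:3,:3]@[(p[0]-m['cx'])/m['fx'],(p[1]-m['cy'])/m['fy'],1]; return T[:3,3]+d*(z-T[2,3])/d[2]
E
python3 - <<'E'
from h import *
a,b=imaging.camera_model('scene'),imaging.camera_model('side')
for n,p,q,z in [('noz',(302.5,175.75),(298,194),.126),('knob',(362.2,205.7),(345.2,228.8),.102),('h20',(374,231.5),(354.2,261.2),.045),('h-20',(388.25,239.5),(366,271.),.045),('h-60',(403.5,247.5),(378.5,281.2),.045)]:
    print(n,tri(a,p,b,q).round(4),ray(a,p,z).round(4),ray(b,q,z).round(4))
E
```

```text
noz [0.5706 0.046  0.1199] [0.5655 0.0417 0.126 ] [0.5602 0.0312 0.126 ]
knob [ 0.5883 -0.1198  0.0983] [ 0.5849 -0.1217  0.102 ] [ 0.5823 -0.1263  0.102 ]
h20 [ 0.5857 -0.162   0.0417] [ 0.5823 -0.1636  0.045 ] [ 0.5819 -0.1663  0.045 ]
h-20 [ 0.5837 -0.2022  0.041 ] [ 0.5792 -0.2039  0.045 ] [ 0.58   -0.2065  0.045 ]
h-60 [ 0.5796 -0.2439  0.0434] [ 0.5776 -0.2446  0.045 ] [ 0.5786 -0.2453  0.045 ]
```

Call:
drive_tool(deltas="0 100 -141 20 0.05; 0 200 -282 20 0.1; 0 300 -423 20 0.15; 0 400 -564 20 0.21; 0 400 -564 20 0.21; 0 400 -564 20 0.21; 0 400 -564 20 0.21; 0 400 -564 20 0.21; 0 400 -564 20 0.21; 0 400 -564 20 0.21; 0 400 -564 20 0.21; 0 400 -564 20 0.21")

```text
time_s: 1.35
position: [0.5117, 0.1121, 0.2111]
tcp_rot: [[-0.998, 0.056, -0.0], [0.056, 0.998, 0.0], [0.0, 0.0, -1.0]]
force: [0.3, 1.5, -0.8]
opening: 0.034
grasp_force: 0.0
```

Call:
drive_tool(deltas="0 48 -74 0 0; 0 48 -74 0 0; 0 48 -74 0 0; 0 48 -74 0 0")

```text
time_s: 1.75
position: [0.5587, 0.0393, 0.2106]
tcp_rot: [[-0.998, 0.058, -0.002], [0.058, 0.998, 0.001], [0.002, 0.001, -1.0]]
force: [-0.4, -0.5, -0.6]
opening: 0.002
grasp_force: 0.0
```

```bash
python3 - <<'E'
from h import *
import pickle
s=bot.read_state(); print(s['time_s'],s['position'],s['force'])
m=imaging.camera_model('wrist'); im=imaging.capture('wrist'); cv2.imwrite('pics/w1.png',im[:,:,::-1]); pickle.dump(m,open('w1.pkl','wb'))
E
```

```text
1.75 [0.55869269 0.03931331 0.21058599] [-0.37214593 -0.54131231 -0.59088842]
```

View pics/w1.png

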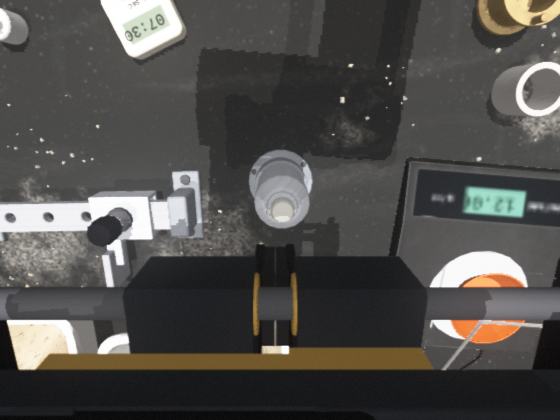

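The wrist view shows the nozzle top at (282,210), the black knob's top at about (101,232), and holes at (49,217) and (10,217). I'll take a second view shifted 80 mm.

Call:
drive_tool(deltas="0 0 -80 0 0; 0 0 -80 0 0; 0 0 -80 0 0; 0 0 -80 0 0")

```text
time_s: 2.2
position: [0.5581, -0.0387, 0.2111]
tcp_rot: [[-0.998, 0.056, -0.001], [0.056, 0.998, 0.001], [0.001, 0.001, -1.0]]
force: [0.4, 1.2, -0.1]
opening: 0.009
grasp_force: 0.0
```

```bash
python3 - <<'E'
from h import *
import pickle
s=bot.read_state(); print(s['time_s'],s['position'],s['force'])
m=imaging.camera_model('wrist'); im=imaging.capture('wrist'); cv2.imwrite('pics/w2.png',im[:,:,::-1]); pickle.dump(m,open('w2.pkl','wb'))
a=cv2.imread('pics/w1.png')[140:270]; c=np.vstack([a,im[140:270,:,::-1]])
cv2.imwrite('pics/w12.png',cv2.resize(c[:,40:440],None,fx=2,fy=2,interpolation=2))
E
```

```text
2.2 [ 0.55806308 -0.03869132  0.21110271] [ 0.35821847  1.21102548 -0.05323144]
```

View pics/w12.png

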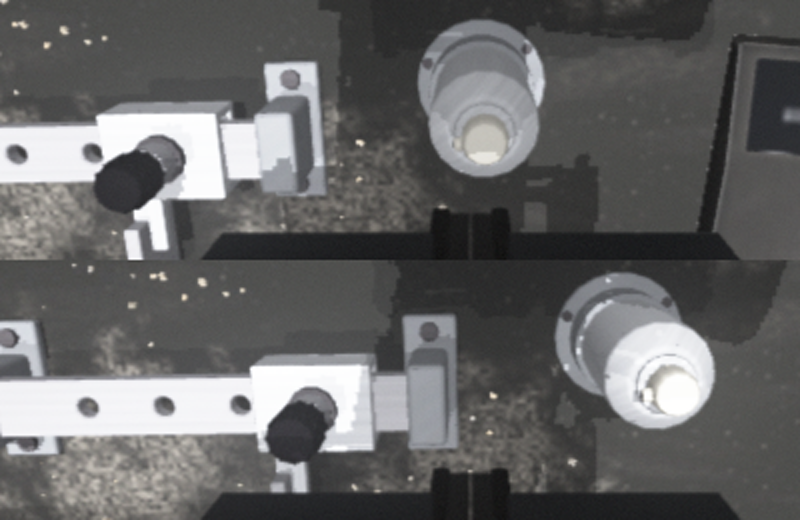

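The crops put the nozzle top at w1 (282,210) and w2 (377,205.5), the knob top at w1 (99,233.5) and w2 (186.5,228.5), and the next hole at w1 (86,216.5) and w2 (160,212.5).

```bash
python3 - <<'E'
from h import *
import pickle
a,b=[pickle.load(open(f'w{i}.pkl','rb')) for i in (1,2)]
print(np.array(a['T'])[:3,3],np.array(b['T'])[:3,3])
for n,p,q,z in [('noz',(282.3,210.3),(377,205.5),.126),('knob',(99,233.5),(186.5,228.5),.102),('h20',(86,216.5),(160,212.5),.045),('h-20',(48.5,217),(122,212.5),.045)]:
    print(n,tri(a,p,b,q).round(4),ray(a,p,z).round(4),ray(b,q,z).round(4))
print(ray(b,(84,213.5),.045))
E
```

```text
[0.48228553 0.04475499 0.40233557] [ 0.48152687 -0.03352847  0.40281909]
noz [0.5662 0.0463 0.1203] [0.5646 0.0463 0.126 ] [0.5644 0.0447 0.126 ]
knob [ 0.5829 -0.1171  0.104 ] [ 0.5837 -0.1182  0.102 ] [ 0.5834 -0.1176  0.102 ]
h20 [ 0.5834 -0.159   0.045 ] [ 0.5834 -0.159   0.045 ] [ 0.5835 -0.159   0.045 ]
h-20 [ 0.582  -0.1995  0.0432] [ 0.5817 -0.1983  0.045 ] [ 0.5813 -0.1987  0.045 ]
[ 0.58010455 -0.23852787  0.045     ]
```

Call:
drive_tool(deltas="0 6 42 0 0; 0 6 84 0 0; 0 6 84 0 0; 0 6 84 -40 0; 0 6 84 -70 0; 0 6 84 -78 0; 0 6 84 -78 0; 0 6 84 -78 0")

```text
time_s: 3.05
position: [0.5659, 0.0442, 0.1343]
tcp_rot: [[-0.998, 0.055, 0.002], [0.055, 0.998, -0.0], [-0.002, -0.0, -1.0]]
force: [0.2, -0.7, -0.0]
opening: 0.005
grasp_force: 0.0
```

```bash
python3 - <<'E'
from h import *
s=bot.read_state(); print(s['time_s'],s['position'],s['force'])
a=imaging.capture('side')[175:235,265:345]; b=imaging.capture('scene')[155:215,265:345]
cv2.imwrite('pics/n.png',cv2.resize(np.vstack([a,b])[:,:,::-1],None,fx=5,fy=5,interpolation=2))
E
```

```text
3.05 [0.56586781 0.04423454 0.13427539] [ 0.24662404 -0.67125223 -0.01351642]
```

View pics/n.png

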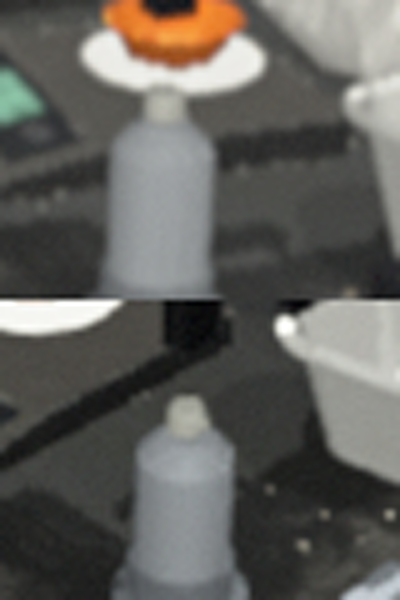

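The crop shows the dark finger end clearly above the cap in both views, with a gap of about 16 px in side and 11 px in scene. That's more than I expected, so I'll check it against the projected TCP.

```bash
python3 - <<'E'
from h import *
s=bot.read_state(); t=s['position']
for n,o in (('side',(265,175)),('scene',(265,155))):
    for z in (t[2],.126,.15,.16,.17):
        u=P(imaging.camera_model(n))@[t[0],t[1],z,1]; u=u[:2]/u[2]; print(n,z,u.round(1),((u-o)*5+[0,300*(n=='scene')]).round())
E
```

```text
side 0.13484919843005208 [297.6 188.3] [163.  66.]
side 0.126 [297.4 191.7] [162.  84.]
side 0.15 [297.9 182.3] [164.  37.]
side 0.16 [298.1 178.3] [165.  17.]
side 0.17 [298.2 174.3] [166.  -3.]
scene 0.13484919843005208 [302.1 172.4] [185. 387.]
scene 0.126 [302.  175.3] [185. 401.]
scene 0.15 [302.3 167.3] [186. 362.]
scene 0.16 [302.4 163.9] [187. 345.]
scene 0.17 [302.5 160.5] [188. 328.]
```

The finger end appears at about z=0.16, while the TCP reads 0.134. I'll go down in small steps and trust the force reading.

Call:
drive_tool(deltas="0 -1 1 -4 0; 0 -1 1 -8 0; 0 -1 1 -10 0; 0 -1 1 -10 0; 0 -1 1 -10 0")

```text
time_s: 3.65
position: [0.5639, 0.045, 0.1231]
tcp_rot: [[-0.998, 0.056, -0.0], [0.056, 0.998, 0.0], [0.0, 0.0, -1.0]]
force: [0.6, -0.1, 0.6]
opening: 0.007
grasp_force: 0.0
```

Call:
drive_tool(deltas="0 0 0 -5 0; 0 0 0 -10 0; 0 0 0 -12 0; 0 0 0 -12 0; 0 0 0 -12 0")

```text
time_s: 4.15
position: [0.5639, 0.045, 0.111]
tcp_rot: [[-0.998, 0.056, -0.0], [0.056, 0.998, 0.0], [0.0, -0.0, -1.0]]
force: [0.0, -0.5, 0.2]
opening: 0.008
grasp_force: 0.0
```

Call:
drive_tool(deltas="0 0 0 -4 0; 0 0 0 -7 0; 0 0 0 -7 0; 0 0 0 -7 0")

```text
time_s: 4.55
position: [0.5638, 0.045, 0.104]
tcp_rot: [[-0.998, 0.056, -0.0], [0.056, 0.998, 0.0], [0.0, 0.0, -1.0]]
force: [0.2, -0.7, -0.6]
opening: 0.009
grasp_force: 0.0
```

```bash
python3 - <<'E'
from h import *
a=imaging.capture('side')[125:245,235:365]; b=imaging.capture('scene')[105:225,235:365]
cv2.imwrite('pics/n2.png',cv2.resize(np.hstack([a,b])[:,:,::-1],(780,360),interpolation=2))
E
```

```text
(no output)
```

View pics/n2.png

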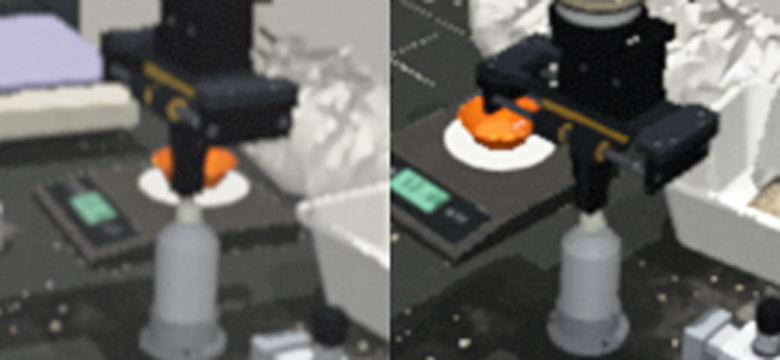

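The side and scene crops show the finger tips centred just above or on the cap, with the TCP reading 0.104. So the real tip sits about 22 mm above the reported TCP, and I'll calibrate that by contact.

Call:
drive_tool(deltas="0 0 0 -2 0; 0 0 0 -2 0; 0 0 0 -3 0; 0 0 0 -3 0")

```text
time_s: 5.05
position: [0.5638, 0.0451, 0.1011]
tcp_rot: [[-0.998, 0.056, -0.0], [0.056, 0.998, 0.0], [0.0, 0.0, -1.0]]
force: [0.0, 0.2, -0.7]
opening: 0.007
grasp_force: 0.0
```

Call:
drive_tool(deltas="0 0 0 -2 0; 0 0 0 -3 0; 0 0 0 -3 0; 0 0 0 -3 0")

```text
time_s: 5.45
position: [0.5639, 0.045, 0.0981]
tcp_rot: [[-0.998, 0.056, -0.0], [0.056, 0.998, 0.0], [0.0, -0.0, -1.0]]
force: [0.0, 0.3, -0.4]
opening: 0.003
grasp_force: 0.0
```

Call:
drive_tool(deltas="0 0 0 -2 0; 0 0 0 -3 0; 0 0 0 -3 0; 0 0 0 -3 0")

```text
time_s: 5.85
position: [0.5642, 0.045, 0.0954]
tcp_rot: [[-0.998, 0.056, 0.001], [0.056, 0.998, -0.0], [-0.001, -0.0, -1.0]]
force: [-0.5, -0.7, 1.9]
opening: 0.003
grasp_force: 1.1
```

Call:
drive_tool(deltas="0 0 0 -1 0; 0 0 0 -2 0; 0 0 0 -2 0; 0 0 0 -2 0")

```text
time_s: 6.25
position: [0.5642, 0.045, 0.0933]
tcp_rot: [[-0.998, 0.056, 0.001], [0.056, 0.998, -0.0], [-0.001, -0.0, -1.0]]
force: [0.4, 0.3, 2.9]
opening: 0.007
grasp_force: 1.7
```

Call:
drive_tool(deltas="0 0 0 -1 0; 0 0 0 -2 0; 0 0 0 -3 0; 0 0 0 -4 0; 0 0 0 -4 0; 0 0 0 -4 0")

```text
time_s: 6.85
position: [0.5644, 0.045, 0.0907]
tcp_rot: [[-0.998, 0.056, 0.001], [0.056, 0.998, -0.0], [-0.001, -0.0, -1.0]]
force: [-1.9, -0.3, 13.5]
opening: 0.003
grasp_force: 6.3
```

The force jumped to 13.5 N, well above the 5 N spring, so the cap is bottomed. I'll add a slight extra press, hold it, then rise and travel to above the knob with the fingers opening.

Call:
drive_tool(deltas="0 0 0 -1 0; 0 0 0 -1 0; 0 0 0 -1 0; 0 0 0 3 0; 0 0 0 8 0; 0 0 0 30 0; 0 0 0 50 0; 0 0 0 50 0; 60 10 -41 50 0; 60 10 -82 50 0; 60 20 -122 50 0; 60 20 -163 50 0")

```text
time_s: 8.05
position: [0.5839, -0.1192, 0.1376]
tcp_rot: [[-0.998, 0.055, -0.001], [0.055, 0.998, 0.001], [0.001, 0.001, -1.0]]
force: [1.3, -0.1, -0.4]
opening: 0.284
grasp_force: 0.0
```

Call:
drive_tool(deltas="60 0 0 0 0; 60 0 0 -10 0; 60 0 0 -20 0; 60 0 0 -20 0; 60 0 0 -20 0")

```text
time_s: 8.55
position: [0.5832, -0.1164, 0.1182]
tcp_rot: [[-0.999, 0.054, -0.002], [0.054, 0.999, 0.001], [0.002, 0.001, -1.0]]
force: [-0.2, -0.1, 0.0]
opening: 0.671
grasp_force: 0.0
```

```bash
python3 - <<'E'
from h import *
import pickle
s=bot.read_state(); print(s['time_s'],s['position'],s['force'],s['opening'])
t=s['position']; out=[]
for n,o in (('side',(285,170)),('scene',(295,145))):
    im=imaging.capture(n); out.append(im[o[1]:o[1]+105,o[0]:o[0]+130])
    for q in ((t[0],t[1],t[2]+.029),(.5845,-.1185,.102)):
        u=P(imaging.camera_model(n))@[*q,1]; u=u[:2]/u[2]; print(n,((u-o)*3).round()+([390,0] if n=='scene' else [0,0]))
m=imaging.camera_model('wrist'); im=imaging.capture('wrist'); pickle.dump(m,open('w3.pkl','wb')); cv2.imwrite('pics/w3.png',im[:,:,::-1])
c=cv2.resize(np.hstack(out),(780,315),interpolation=2); d=cv2.resize(im[150:350,85:475],(540,277)); d=cv2.copyMakeBorder(d,0,0,0,240,0)
cv2.imwrite('pics/k.png',np.vstack([c,d])[:,:,::-1])
E
```

```text
8.55 [ 0.58323565 -0.11638533  0.11817892] [-0.22770709 -0.05025943  0.00424578] 0.6709558024902681
side [179. 112.]
side [176. 171.]
scene [591. 135.]
scene [588. 181.]
```

View pics/k.png

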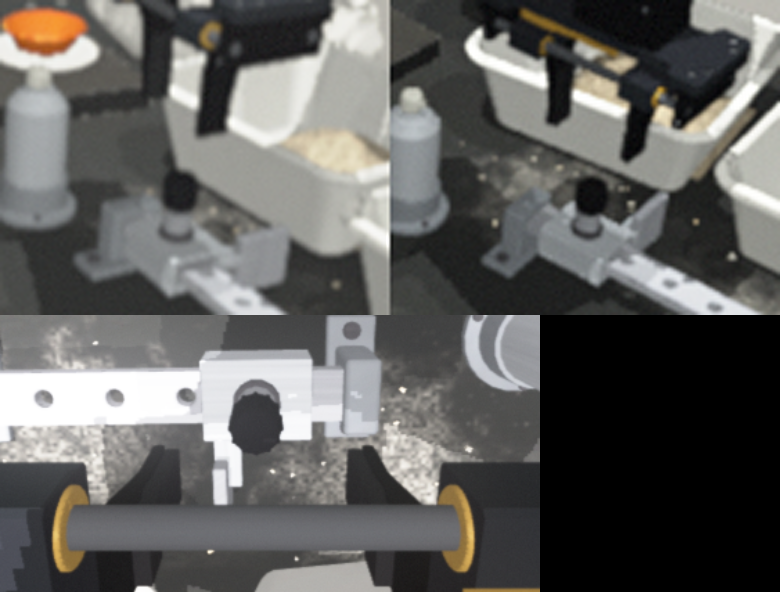

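The side and scene crops show the open fingers straddling above the knob at roughly the predicted place. In the wrist view the tool centre line is at column 275 and the knob top at about (269.8,227), so the knob lies slightly to -y.

```bash
python3 - <<'E'
from h import *
import pickle
m=pickle.load(open('w3.pkl','rb')); T=np.array(m['T']); s=bot.read_state(); t=s['position']
w=ray(m,(269.8,227),.102); print(w, w-t, s['position'],s['time_s'])
w1=pickle.load(open('w1.pkl','rb'))
print(tri(w1,(99,233.5),m,(269.8,227)))
for z in (0,.029): print((lambda u:u[:2]/u[2])(P(m)@[t[0],t[1],t[2]+z,1]))
print(ray(m,(85+187/1.385,150+(397-315)/1.385),.045))
E
```

```text
[ 0.58020291 -0.11874064  0.102     ] [-0.00404015 -0.00145487 -0.01744107] [ 0.58424305 -0.11728577  0.11944107] 8.7
[ 0.58258273 -0.11885374  0.10019175]
[272.34472654 243.55837087]
[271.98377244 265.49428267]
[ 0.58340329 -0.15834425  0.045     ]
```

Call:
drive_tool(deltas="60 -1 -1 -20 0; 60 -1 -1 -40 0; 60 -1 -1 -55 0; 60 -1 -1 -65 0; 60 -1 -1 -71 0; 60 -1 -1 -71 0; 60 -1 -1 -71 0")

```text
time_s: 9.4
position: [0.5835, -0.1191, 0.0487]
tcp_rot: [[-0.998, 0.056, 0.001], [0.056, 0.998, -0.0], [-0.001, -0.0, -1.0]]
force: [0.7, 0.1, -0.0]
opening: 0.691
grasp_force: 0.0
```

Call:
drive_tool(deltas="60 0 0 -2 0; 10 0 0 -2 0; 10 0 0 -2 0; 10 0 0 -2 0; 10 0 0 -2 0; 10 0 0 -2 0; 10 0 0 -2 0; 10 0 0 -2 0; 10 0 0 -2 0")

```text
time_s: 10.3
position: [0.583, -0.1194, 0.0462]
tcp_rot: [[-0.998, 0.056, 0.0], [0.056, 0.998, -0.001], [-0.0, -0.001, -1.0]]
force: [-0.3, -2.1, -0.0]
opening: 0.264
grasp_force: 30.0
```

The knob is gripped at 23 mm opening and 30 N. Now I'll pull it up.

Call:
drive_tool(deltas="10 0 0 3 0; 10 0 0 6 0; 10 0 0 9 0; 10 0 0 12 0; 10 0 0 14 0; 10 0 0 14 0; 10 0 0 14 0")

```text
time_s: 11.0
position: [0.5829, -0.1193, 0.06]
tcp_rot: [[-0.998, 0.056, -0.0], [0.056, 0.998, -0.001], [0.0, -0.001, -1.0]]
force: [0.8, -4.8, -10.3]
opening: 0.262
grasp_force: 30.0
```

Call:
drive_tool(deltas="10 0 -5 0 0; 10 0 -12 0 0; 10 -1 -20 0 0; 10 -1 -28 0 0; 10 -2 -35 0 0; 10 -2 -40 0 0; 10 -2 -40 0 0; 10 -2 -40 0 0")

```text
time_s: 11.8
position: [0.5812, -0.1604, 0.0603]
tcp_rot: [[-0.998, 0.056, 0.001], [0.056, 0.998, -0.002], [-0.001, -0.002, -1.0]]
force: [2.8, -2.4, -10.4]
opening: 0.262
grasp_force: 30.0
```

Call:
drive_tool(deltas="10 0 0 -3 0; 10 0 0 -6 0; 10 0 0 -8 0; 10 0 0 -8 0; 10 0 0 -8 0")

```text
time_s: 12.3
position: [0.5812, -0.159, 0.0523]
tcp_rot: [[-0.998, 0.055, 0.0], [0.055, 0.998, -0.0], [-0.0, -0.0, -1.0]]
force: [3.2, -2.4, -9.3]
opening: 0.261
grasp_force: 30.0
```

Call:
drive_tool(deltas="10 0.5 0 -2 0; 10 0.5 0 -4 0; 10 0.5 0 -6 0; 10 0.5 0 -6.5 0; 10 0.5 0 -6.5 0; 10 0.5 0 -6.5 0")

```text
time_s: 12.9
position: [0.5813, -0.1589, 0.0462]
tcp_rot: [[-0.998, 0.056, -0.0], [0.056, 0.998, -0.0], [0.0, -0.0, -1.0]]
force: [-0.2, -1.0, -0.6]
opening: 0.266
grasp_force: 30.0
```

Call:
drive_tool(deltas="10 0 0 -1 0; 10 0 0 -1 0; 10 0 0 -1 0; 10 0 0 -1 0")

```text
time_s: 13.3
position: [0.5814, -0.159, 0.0462]
tcp_rot: [[-0.998, 0.056, 0.0], [0.056, 0.998, -0.0], [-0.0, -0.0, -1.0]]
force: [-2.0, -0.0, 5.7]
opening: 0.266
grasp_force: 30.0
```

```bash
python3 - <<'E'
from h import *
s=bot.read_state(); print(s['time_s'],s['position'],s['force'],s['grasp_force'])
o=[]
for n,c in (('side',(270,175)),('scene',(280,160))):
    o.append(imaging.capture(n)[c[1]:c[1]+125,c[0]:c[0]+160])
cv2.imwrite('pics/f.png',cv2.resize(np.hstack(o)[:,:,::-1],(800,312),interpolation=2))
E
```

```text
13.3 [ 0.58142031 -0.15895986  0.04617279] [-1.98497799 -0.04688571  5.74634699] 30.001134743797593
```

View pics/f.png

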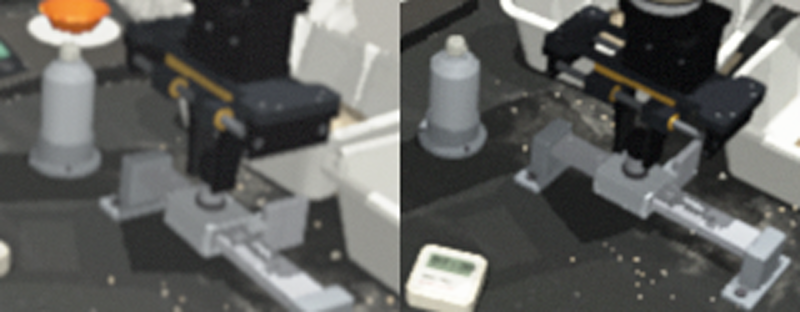

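The picture shows the section moved along the rail, the knob still held, and the cap back up with the other things in place. The plunger is on its stop: 5.7 N of push and no further movement.

```bash
python3 -c "
from rig import bot
print(bot.hand_in())"
```

```text
the job is handed in; nothing more can be done
None
```

I handed the job in at about 13 s: the nozzle was pressed right down and sprang back, the section slid about 40 mm to the next hole, the pin is home there with the knob still held, and I saw no loose thing disturbed; the hand-in returned no verdict.

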